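# Swing the lathe's tool rest into line and lock it

## Task

The tool rest of the small stone-turning lathe has been left swung out, slanting across the mouth of the alabaster cup, with its clamp loose. Push the arm of the rest round with a fingertip until the rest stands parallel to the lathe bed beside the cup, then push the black-ball clamp lever down to its stop to lock it, and take the hand clear. It is all pushing: do not lift the rest in its socket, do not touch the cup or chuck, do not run the rest into the cup, and leave the things on the bench where they lie.

Things in the scene. Friction and masses are not known exactly. Their poses are not given: they have to be found in the camera images.
- lathe: Green bench lathe, fixed, 660 mm long. Origin on the bench under the spindle axis (185 mm high); y runs along the bed towards the headstock, x to the back, away from the robot (operator) side. Bed 76 mm wide, top 85 mm high; headstock (y 197 to 400 mm, x within 60 mm) up to 250 mm high, motor low behind it; tailstock (y below -125 mm) up to 240 mm high.
- workpiece: White alabaster cup, 72 mm in diameter, held in a dark four-jaw chuck (84 mm diameter) on the lathe spindle. Origin at the centre of the cup's open mouth, on the spindle axis (185 mm high); the cup runs 112 mm from there along the lathe's +y, the chuck from 112 to 155 mm. Not to be touched.
- holder: Dark steel tool-rest holder, fixed on the bed's operator side, up to 118 mm high; carries the clamp lever. Origin on the bench below the rest's upright post axis; axes as the lathe's. The post axis lies 55 to 62 mm from the spindle axis towards the operator and 0 to 50 mm short of the cup's mouth (lathe's -y).
- toolrest (a joint): Angle (rad) of the grey T-shaped rest about its upright post. 0 = bar parallel to the bed; grows counterclockwise seen from above: the headstock-side half swings out to the operator, the other half across the bed past the cup's mouth. Starts 0.45 to 0.95, stops at 1.25; at about -0.16 its end meets the cup. Stays where left; turning takes about 0.2 N m. The post is loose in its socket (liftable).
- rest_axis (a point): Point on the rest's turning axis at the top of the bar, 180 mm above the bench. The bar is straight, 150 mm long, 12 mm thick, centred on this axis, from 146 to 180 mm above the bench (from 136 mm over its middle 80 mm); in line with the bed it clears the cup by 13 to 20 mm.
- rest_end (a point): Top of the bar at its headstock-side end, the one swung out to the operator; 75 mm from the turning axis, 180 mm above the bench.
- clamp_lever (a joint): Angle (rad) of the clamp lever about its hub, whose axis is along the lathe's x. At 0 (loose) it points up at 55 degrees, leaning to the tailstock; grows as it goes down on the tailstock side, to the stop at 0.785 (tight), where it points up at 10 degrees. Starts 0 to 0.2. Stays where left; takes about 0.35 N m: 4 N square to the arm at the ball, up to 8 N straight down.
- lever_hub (a point): Centre of the clamp lever's hub, 85 mm above the bench and 60 mm from the rest's post axis on the operator's side.
- lever_ball (a point): Centre of the black ball, 24 mm in diameter, on the end of the 9 mm thick steel lever; 90 mm from the hub; 159 mm above the bench when loose, 101 mm when tight.
- bowl: Loose alabaster bowl, 100 mm across, 50 mm high, on the bench; origin under its centre. Leave alone.
- gouge: Loose turning gouge lying on the bench, 300 mm long, handle of pale wood up to 36 mm thick; origin on the bench under it, 150 mm from the handle's end, x towards the steel tip. Leave alone.
- calipers: Loose steel outside calipers lying flat, 150 mm by 95 mm, 12 mm high; origin at the middle of the underside. Leave alone.
- wax_tin: Loose small yellow tin, 60 mm in diameter, 55 mm high; origin under its centre. Leave alone.

How it is judged:
By the outcome, as a careful person would: the job done as asked, in the order asked, and still so for the second after the job is handed in, with the robot touching nothing.
It also fails if it takes over 48 s, if anything falls off the work surface, if the arm or the gripper's body presses on something with over 40 N, if the wrist force passes 120 N, or if a joint passes its speed limit or range.

## Robot

A 6-joint arm with a two-finger parallel gripper is mounted at the origin on the work surface. World frame = base frame: x ahead of the robot, y to its left, z up, the work surface at z = 0. Lengths are in m, angles in rad, forces in N, time in s.
With the tool pointing down it reaches from about 0.425 to 0.95 m from the base axis. Payload 3.5 kg.
Tool frame: the origin (TCP) lies at the very end of the fingers, on their centre line; the grasp point (between the pads) lies 19 mm behind it; z points along the fingers, y is the line along which they close (so a half turn about z gives the same grasp; the last joint's range is limited). The gripper opens to 85 mm and grips with 20 to 120 N. Pads are 22 mm wide; open, the fingers measure 114 mm over their backs; the gripper's body (76 mm by 85 mm) begins 54 mm behind the grasp point. The pads swing forward as they close: fully open they stand 13 mm farther back than shut.
Start: joints at [1.056, 0.286, 1.577, -0, 1.279, -0.15], TCP at [0.241, 0.631, 0.231] pointing down, gripper open.
Joint ranges: [-2.77, 2.77], [-0.9, 2.22], [0.21, 2.48], [-1.53, 4.67], [0.24, 2.81], [-2.84, 2.84]. Speed limits (rad/s): [2.79, 2.79, 3.14, 3.14, 3.14, 3.14].

## Interface

Orientations are given as a unit quaternion [x, y, z, w].
In Python, from plant import ctrl gives the robot as it stands.
- The arm moves only by the tool carry_out, never from a script. Its argument "deltas" is one flat list of numbers, 6 for each row, row after row: the shift along the tool's x, y, z in m, then the turn, a rotation vector about the tool's x, y, z in rad. A call has 1 to 5 rows; each row is the pose to reach, as a shift and turn from the pose commanded when the call began, along the tool's axes at that moment; what a row does not reach only later rows make up. A row lasts 1/8 s, in which the tool goes at most 62.5 mm and 10.7 degrees, less where a joint would pass 70% of its speed; a pose out of reach is approached as far as the arm can. A call with a gripper value outside its range is refused whole. "grip" is the opening in per cent of the stroke, from 0 (shut) to 100 (fully open), set as the call begins (left out, the last holds). The fingers move at their own pace and stop on an object; "grip_force" is the grip in N (left out, the last holds). Time passes only in rows, so rows that repeat a pose let the fingers close. It gives the time, the measured TCP pose, the force, the opening and the grip force at its end, in the units of the state.
- ctrl.get_state(): the state, without advancing time (a new reading comes with each control period).
- ctrl.read_camera(name): name is "side" or "top"; returns (picture, depth): 384x512x3 uint8, red, green, blue; 384x512 float32, m along the optical axis (not along the pixel's ray), 0 where there is no reading.
- ctrl.camera_model(name): a dict with "intrinsics" (3x3 intrinsics, pixels), "extrinsics" (4x4, takes a point from world to camera coordinates). Camera axes: x right, y down, z forward; pixel columns grow to the right and rows downward; lengths in m; the calibration is good to about 2 mm. A picture is of the moment at which its call begins. camera_model takes no time and is no camera call.
- ctrl.sign_off(): hands the job in; it is judged then, once.
Trained networks look in the newest picture that a camera, given by its name, has taken for a name from the list of things; names that differ only in an ending like _2 or _b are one class to them, and where a whole thing is asked for, a point or a joint stands for the part that bears it (a point fixed in the world has none). Each returns a list of dicts, best first, with "score" (0 to 1); they miss things now and then, are a little off and sometimes report something else, mostly with a low value. They report only what shows in the picture. A call takes as long as a camera call.
- ctrl.find_in(camera, query): "uv" ([column, row] in pixels, amid what is visible of it).
The state is a dict: "time": time; "qpos": joint angles; "dq": joint speeds; "joint_efforts": joint torques, N m; "eef_pos": TCP position; "tcp_rot": TCP orientation; "contact_force": force on the tool from outside, world axes, zero at the start; "wrist_torque": the same for the moment, N m; "opening": opening from 0.0 (shut) to 1.0 (fully open); "finger_force": force on a finger pad.
Only numpy, scipy, OpenCV 4.12 (cv2) and the standard library are available. Lean on these libraries where they do the work, as an engineer would, in place of code of your own. Each camera call takes 0.05 s, during which the arm holds its last target. There are 200 camera calls.

## Working session

There is one attempt and no reset: what is moved stays moved. The work goes in short steps, Python scripts to look and compute and a tool call to move; the robot and the scene stay as the last step left them, time stands still between calls to the robot, and variables do not carry over. Pictures are saved under pics/ and viewed, at most 10 in all, crops included, and the job is handed in when it is done.

Besides the shell and the picture viewer there is one more tool, called after "Emit:" by a JSON object that holds its "api" and its "payload". carry_out: Moves the arm, as the interface text tells. Its arguments: {"type":"object","properties":{"deltas":{"type":"array"},"grip":{"type":"number"},"grip_force":{"type":"number"}},"required":["deltas"]}

```bash
mkdir -p pics; cat > h.py <<'E'
import numpy as np, cv2
from plant import ctrl
def cam(n):
    m=ctrl.camera_model(n); return np.array(m["intrinsics"]),np.array(m["extrinsics"])
def back(n,uv,d):
    K,E=cam(n); p=np.linalg.inv(K)@np.array([uv[0],uv[1],1.])*d
    return np.linalg.inv(E)[:3]@np.append(p,1)
def at_z(n,uv,z):
    K,E=cam(n); R=E[:3,:3]; c=-R.T@E[:3,3]; r=R.T@np.linalg.inv(K)@np.array([uv[0],uv[1],1.])
    return c+r*(z-c[2])/r[2]
def proj(n,p):
    K,E=cam(n); q=K@(E[:3]@np.append(p,1)); return q[:2]/q[2]
E
cat > a.py <<'E'
from h import *
for n in ("top","side"):
    im,d=ctrl.read_camera(n); cv2.imwrite(f"pics/{n}0.png",im[:,:,::-1]); np.save(f"{n}0.npy",d)
    for q in ("lathe","workpiece","holder","toolrest","rest_axis","rest_end","lever_hub","lever_ball","bowl","gouge","calipers","wax_tin"):
        for r in ctrl.find_in(n,q)[:2]:
            u=r["uv"]; dd=d[int(u[1]),int(u[0])]
            print(n,q,np.round(u),round(r["score"],2),np.round(back(n,u,dd),3))
s=ctrl.get_state(); print(s["time"],s["eef_pos"],s["tcp_rot"],s["contact_force"],s["opening"])
E
python3 a.py
```

```text
top lathe [200. 146.] 0.83 [0.624 0.141 0.209]
top workpiece [223. 138.] 0.6 [0.642 0.081 0.213]
top holder [266. 160.] 0.68 [ 0.608 -0.034  0.109]
top holder [265. 163.] 0.67 [ 0.582 -0.028  0.182]
top toolrest [271. 190.] 0.67 [ 0.52  -0.045  0.122]
top toolrest [266. 166.] 0.64 [ 0.578 -0.031  0.162]
top rest_axis [267. 164.] 0.65 [ 0.58  -0.034  0.182]
top rest_end [265. 166.] 0.61 [ 0.576 -0.029  0.179]
top lever_hub [275. 187.] 0.5 [ 0.553 -0.064  0.   ]
top bowl [191. 238.] 0.88 [0.405 0.187 0.005]
top gouge [281. 240.] 0.66 [ 0.39  -0.075  0.037]
top calipers [149. 241.] 0.59 [0.397 0.311 0.001]
top wax_tin [366. 237.] 0.67 [ 0.394 -0.315  0.056]
side lathe [339. 226.] 0.63 [ 0.648 -0.112  0.084]
side workpiece [311. 146.] 0.79 [0.634 0.024 0.218]
side holder [302. 200.] 0.56 [ 0.583 -0.046  0.125]
side holder [279. 207.] 0.29 [ 0.511 -0.086  0.161]
side toolrest [303. 187.] 0.79 [ 0.584 -0.046  0.164]
side rest_axis [298. 186.] 0.93 [ 0.579 -0.032  0.157]
side rest_axis [281. 211.] 0.54 [ 0.516 -0.087  0.15 ]
side rest_end [301. 187.] 0.87 [ 0.582 -0.042  0.16 ]
side lever_hub [339. 224.] 0.7 [ 0.65  -0.109  0.084]
side lever_hub [279. 211.] 0.48 [ 0.523 -0.061  0.125]
side lever_ball [276. 208.] 0.65 [ 0.516 -0.059  0.133]
side bowl [206. 188.] 0.93 [0.414 0.211 0.017]
side gouge [227. 277.] 0.94 [ 0.38  -0.124  0.032]
side calipers [189. 172.] 0.85 [ 0.389  0.327 -0.001]
side wax_tin [270. 357.] 0.93 [ 0.398 -0.334  0.056]
side wax_tin [338. 223.] 0.31 [ 0.651 -0.101  0.082]
1.3 [0.24079817 0.63058697 0.23134243] [1.81399692e-01 9.83409453e-01 6.36807969e-06 8.00085315e-06] [ 1.36957057 -0.46228452 -0.72936597] 1.0055418481390046
```

```bash
python3 -c "
import cv2,numpy as np
t=cv2.imread('pics/top0.png')[110:260,130:390];s=cv2.imread('pics/side0.png')[120:300,190:400]
cv2.imwrite('pics/t1.png',cv2.resize(t,None,fx=3,fy=3,interpolation=2));cv2.imwrite('pics/s1.png',cv2.resize(s,None,fx=3.3,fy=3.3,interpolation=2))"
```

```text
(no output)
```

View pics/t1.png

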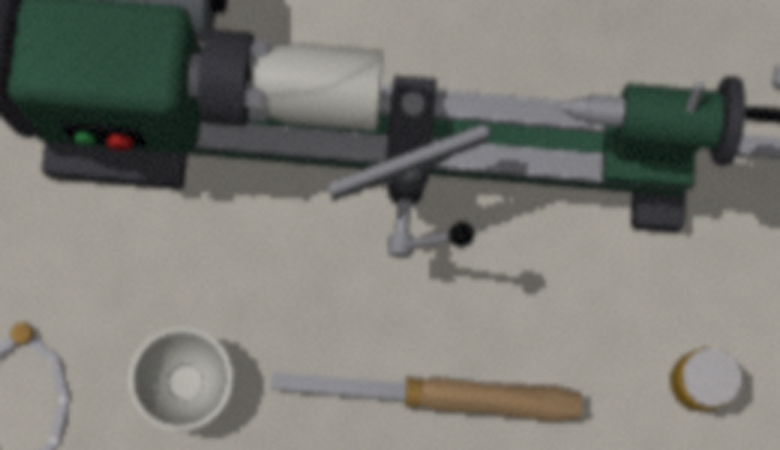

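View pics/s1.png

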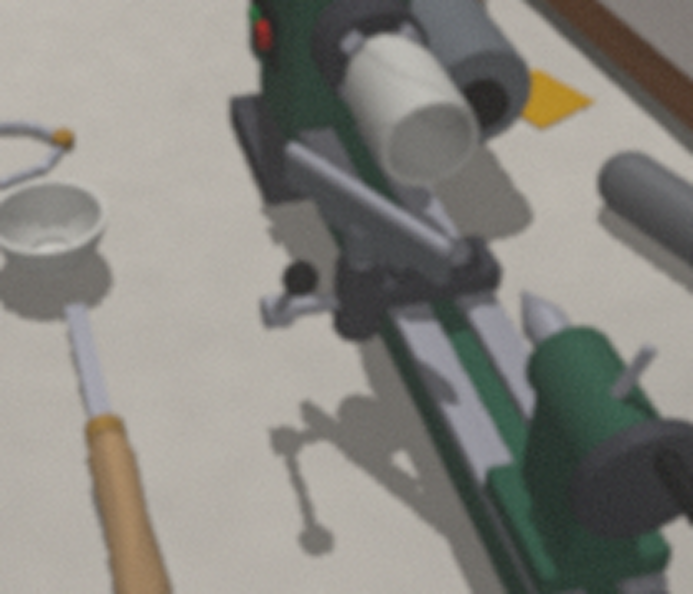

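The top crop shows the bar running from (332,190) to (487,130), the ball at (461,233), the hub at (399,242) and the cup mouth at about (382,90). The side crop shows the ball at (300,277), with the lever well up.

```bash
cat > b.py <<'E'
from h import *
from scipy.optimize import least_squares
f=lambda x,y:(130+x/3,110+y/3)
def cloud(n):
    d=np.load(f"{n}0.npy"); K,E=cam(n); v,u=np.nonzero(d>0); z=d[v,u]
    p=np.linalg.inv(K)@np.array([u*z,v*z,z]); return (np.linalg.inv(E)[:3]@np.vstack([p,np.ones_like(z)])).T,u,v
def line(p):
    m=np.median(p,0); q=p-p.mean(0); w=np.linalg.svd(q,full_matrices=False)[2][0]; return p.mean(0),w
# bed edge & bar by image at known heights
for nm,a,b,z in (("bedfront",(205,150),(600,184),.085),("bar",(332,190),(487,130),.18)):
    A,B=at_z("top",f(*a),z),at_z("top",f(*b),z); print(nm,A.round(3),B.round(3),"ang",np.degrees(np.arctan2(-(A-B)[0],(A-B)[1])).round(1),"len",np.linalg.norm(A-B).round(3))
A=at_z("top",f(332,190),.18);B=at_z("top",f(487,130),.18)
for n in("top","side"):
    P,u,v=cloud(n)
    k=(P[:,2]>.172)&(P[:,2]<.19)&(abs(P[:,0]-.58)<.09)&(abs(P[:,1]+.03)<.09)
    c,w=line(P[k,:2]); t=(P[k,:2]-c)@w
    print(n,"bar cloud",k.sum(),c.round(3),w.round(3),t.min().round(3),t.max().round(3))
    # cup: points above bed near spindle
    k=(P[:,2]>.19)&(P[:,2]<.24)&(abs(P[:,0]-.63)<.06)&(P[:,1]>-.02)&(P[:,1]<.12)
    def r(x): # axis x=x0+m*y , height .185 r .036
        dx=(P[k,0]-x[0]-x[1]*P[k,1])/np.hypot(1,x[1]); return np.hypot(dx,P[k,2]-.185-x[2])-.036
    s=least_squares(r,[.63,0,0],loss="soft_l1",f_scale=.003); print(n,"cup axis",s.x.round(4),k.sum(),"ymin",np.percentile(P[k,1],1))
    k=(P[:,2]>.08)&(P[:,2]<.09)&(P[:,1]<-.06)&(P[:,1]>-.16)&(abs(P[:,0]-.62)<.1)
    ys=P[k]; 
    for y in(-.08,-.12,-.15):
        q=ys[abs(ys[:,1]-y)<.01]; 
        if len(q): print("  bed x",y,np.percentile(q[:,0],[2,98]).round(3))
def tri(ut,us):
    g=lambda p:np.r_[proj("top",p)-ut,proj("side",p)-us]
    s=least_squares(g,[.5,-.05,.15]); return s.x.round(4),s.fun.round(1)
S=lambda x,y:(190+x/3.3,120+y/3.3)
print("ball",tri(f(461,233),S(300,277)))
print("hub",at_z("top",f(399,242),.09),at_z("side",S(270,312),.085))
print("endA",tri(f(332,190),S(291,148)),"endB",tri(f(487,130),S(460,245)))
E
python3 b.py
```

```text
bedfront [0.619 0.159 0.085] [ 0.58  -0.216  0.085] ang -5.9 len 0.377
bar [0.555 0.037 0.18 ] [ 0.608 -0.101  0.18 ] ang 20.8 len 0.147
top bar cloud 283 [ 0.585 -0.024] [ 0.225 -0.974] -0.074 0.081
top cup axis [ 6.460e-01  1.026e-01 -2.000e-04] 1233 ymin -0.003055324427697513
  bed x -0.08 [0.598 0.674]
  bed x -0.12 [0.596 0.67 ]
  bed x -0.15 [0.593 0.668]
side bar cloud 367 [ 0.588 -0.029] [ 0.15  -0.989] -0.084 0.078
side cup axis [ 0.6453  0.1026 -0.0007] 1029 ymin -0.009888217407729947
  bed x -0.08 [0.599 0.674]
  bed x -0.12 [0.594 0.668]
  bed x -0.15 [0.591 0.652]
ball (array([ 0.5195, -0.0771,  0.159 ]), array([-0.,  0.,  0., -0.]))
hub [ 0.52564114 -0.0240008   0.09      ] [ 0.51961749 -0.02590714  0.085     ]
endA (array([0.5578, 0.0364, 0.1748]), array([ 0.1, -0.4, -0.4,  0.1])) endB (array([ 0.6142, -0.1032,  0.1772]), array([ 0.6, -2. , -1.6,  0.4]))
```

Emit:
{"api": "carry_out", "payload": {"deltas": [-0.042, -0.042, -0.005, 0, 0, -0.052, -0.084, -0.084, -0.01, 0, 0, -0.105, -0.126, -0.126, -0.01, 0, 0, -0.157, -0.168, -0.168, -0.01, 0, 0, -0.21, -0.21, -0.21, -0.01, 0, 0, -0.262], "grip": 0}}

```text
time: 1.92
eef_pos: [0.3626, 0.3578, 0.2416]
tcp_rot: [0.05, 0.999, 0.0, 0.0]
contact_force: [0.3, 0.2, -0.3]
opening: 0.002
finger_force: 0.0
```

```bash
cat > w.py <<'E'
from h import *
from scipy.spatial.transform import Rotation as R
P=np.array([.583,-.0315]); LX=np.array([.9948,-.1021]); LY=np.array([.1021,.9948])
def st():
    s=ctrl.get_state(); r=R.from_quat(s["tcp_rot"]); p=np.array(s["eef_pos"]); q=p[:2]-P
    print("t",s["time"],"pos",p.round(4),"lathe-rel-post mm",(q@LX*1e3).round(1),(q@LY*1e3).round(1),"F",np.round(s["contact_force"],1),"open",round(s["opening"],2)); print(r.as_matrix().round(3).tolist()); return p,r
if __name__=="__main__":
    import sys; p,r=st()
    if len(sys.argv)>3:
        a,b,z=map(float,sys.argv[1:4]); t=np.append(P+a/1e3*LX+b/1e3*LY,z); print("tool delta",r.inv().apply(t-p).round(4))
        T=np.array([np.append(-LX,0),np.append(LY,0),[0,0,-1]]).T; print("rot",(r.inv()*R.from_matrix(T)).as_rotvec().round(4))
E
python3 w.py -75 55 0.24
```

```text
t 1.925 pos [0.3626 0.3578 0.2416] lathe-rel-post mm -259.0 364.8 F [ 0.3  0.2 -0.3] open 0.0
[[-0.995, 0.1, 0.001], [0.1, 0.995, 0.0], [-0.001, 0.001, -1.0]]
tool delta [-0.1835 -0.3101  0.0017]
rot [0.0005 0.0009 0.0017]
```

Emit:
{"api": "carry_out", "payload": {"deltas": [-0.03, -0.051, 0, 0, 0, 0, -0.06, -0.102, 0, 0, 0, 0, -0.09, -0.153, 0, 0, 0, 0, -0.12, -0.204, 0, 0, 0, 0, -0.15, -0.255, 0, 0, 0, 0]}}

```text
time: 2.55
eef_pos: [0.4857, 0.0886, 0.2418]
tcp_rot: [0.051, 0.999, 0.0, 0.001]
contact_force: [0.8, 0.6, -0.2]
opening: 0.002
finger_force: 0.0
```

Emit:
{"api": "carry_out", "payload": {"deltas": [-0.017, -0.028, 0, 0, 0, 0, -0.034, -0.055, 0.02, 0, 0, 0, -0.034, -0.055, 0.06, 0, 0, 0, -0.034, -0.055, 0.082, 0, 0, 0, -0.034, -0.055, 0.082, 0, 0, 0]}}

```text
time: 3.18
eef_pos: [0.5118, 0.0323, 0.1573]
tcp_rot: [0.052, 0.999, 0.0, -0.002]
contact_force: [0.4, -0.1, 0.1]
opening: 0.0
finger_force: 0.0
```

```bash
python3 w.py -17 55 0.16; python3 -c "
from h import *
im,d=ctrl.read_camera('side'); cv2.imwrite('pics/s2.png',cv2.resize(im[80:290,170:420,::-1],None,fx=2.8,fy=2.8,interpolation=2))"
```

```text
t 3.175 pos [0.5118 0.0323 0.1573] lathe-rel-post mm -77.4 56.2 F [ 0.4 -0.1  0.1] open 0.0
[[-0.995, 0.103, -0.005], [0.103, 0.995, 0.001], [0.005, 0.0, -1.0]]
tool delta [-0.0603 -0.0011 -0.003 ]
rot [ 0.0001 -0.0047 -0.0008]
```

View pics/s2.png

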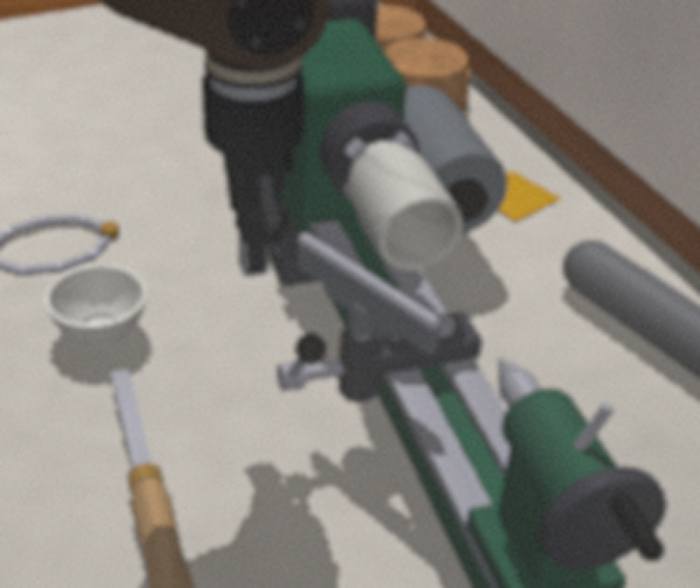

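The closed fingertips at (255,268) stand on the operator side of the bar's near end at (305,238), clear of everything. I start the push.

Emit:
{"api": "carry_out", "payload": {"deltas": [-0.01, 0, -0.003, 0, 0, 0, -0.02, 0, -0.003, 0, 0, 0, -0.028, 0, -0.003, 0, 0, 0, -0.036, 0, -0.003, 0, 0, 0, -0.044, 0, -0.003, 0, 0, 0]}}

```text
time: 3.85
eef_pos: [0.5565, 0.0281, 0.1618]
tcp_rot: [0.051, 0.999, 0.0, -0.002]
contact_force: [-4.3, 1.3, 1.7]
opening: 0.002
finger_force: 2.1
```

```bash
cat > bar.py <<'E'
from w import *
import sys
def bar(n):
    im,d=ctrl.read_camera(n); K,E=cam(n); v,u=np.nonzero(d>0); z=d[v,u]
    p=np.linalg.inv(K)@np.array([u*z,v*z,z]); p=(np.linalg.inv(E)[:3]@np.vstack([p,np.ones_like(z)])).T
    q=p[:,:2]-P; a,b=q@LX,q@LY
    k=(p[:,2]>.17)&(p[:,2]<.188)&(np.hypot(a,b)<.085)&(a>-.05)&(a<.04)&((b<.03)|(np.hypot(a,b)<.0))
    A,B=a[k],b[k]
    for _ in range(4):
        m,c=np.polyfit(B,A,1); g=abs(A-m*B-c)<.008; A,B=A[g],B[g]
    print(n,"bar angle",round(-np.arctan(m),3),"offset",round(c,4),len(A),B.min().round(3),B.max().round(3)); return im
st()
for n in("top","side"):
    im=bar(n); cv2.imwrite(f"pics/{n}_{sys.argv[1]}.png",im[:,:,::-1])
E
python3 bar.py a
```

```text
t 3.85 pos [0.5565 0.0281 0.1618] lathe-rel-post mm -32.5 56.6 F [-4.3  1.3  1.7] open 0.0
[[-0.995, 0.102, -0.003], [0.102, 0.995, 0.001], [0.003, 0.001, -1.0]]
top bar angle 0.251 offset 0.0013 117 -0.073 -0.007
side bar angle 0.243 offset -0.0023 229 -0.076 0.029
```

Emit:
{"api": "carry_out", "payload": {"deltas": [-0.004, 0, 0, 0, 0, 0, -0.008, 0, 0, 0, 0, 0, -0.011, 0, 0, 0, 0, 0, -0.011, 0, 0, 0, 0, 0]}}

```text
time: 4.45
eef_pos: [0.5683, 0.0266, 0.1622]
tcp_rot: [0.051, 0.999, -0.0, 0.0]
contact_force: [-2.4, 1.7, -0.3]
opening: -0.0
finger_force: 1.4
```

```bash
python3 bar.py b
```

```text
t 4.45 pos [0.5683 0.0266 0.1622] lathe-rel-post mm -20.6 56.3 F [-2.4  1.7 -0.3] open -0.0
[[-0.995, 0.103, 0.001], [0.103, 0.995, -0.0], [-0.001, -0.0, -1.0]]
top bar angle 0.082 offset -0.0 124 -0.073 -0.007
side bar angle 0.078 offset -0.0015 208 -0.079 0.029
```

Emit:
{"api": "carry_out", "payload": {"deltas": [-0.002, 0, 0, 0, 0, 0, -0.004, 0, 0, 0, 0, 0, -0.005, 0, 0, 0, 0, 0, -0.005, 0, 0, 0, 0, 0]}}

```text
time: 5.05
eef_pos: [0.573, 0.0262, 0.1623]
tcp_rot: [0.051, 0.999, 0.0, -0.0]
contact_force: [-3.6, 4.0, -0.6]
opening: -0.002
finger_force: 1.9
```

```bash
python3 bar.py c
```

```text
t 5.05 pos [0.573  0.0262 0.1623] lathe-rel-post mm -15.8 56.4 F [-3.6  4.  -0.6] open -0.0
[[-0.995, 0.103, -0.0], [0.103, 0.995, 0.0], [0.0, 0.0, -1.0]]
top bar angle -0.009 offset 0.0005 114 -0.074 -0.007
side bar angle -0.006 offset -0.001 203 -0.08 0.03
```

Emit:
{"api": "carry_out", "payload": {"deltas": [0.008, 0, 0, 0, 0, 0, 0.03, 0, 0, 0, 0, 0, 0.06, 0, -0.02, 0, 0, 0, 0.06, 0, -0.06, 0, 0, 0, 0.06, -0.01, -0.06, 0, 0, 0]}}

```text
time: 5.78
eef_pos: [0.5151, 0.0214, 0.2273]
tcp_rot: [0.051, 0.999, -0.001, 0.006]
contact_force: [0.2, -0.2, 0.3]
opening: 0.002
finger_force: 0.0
```

```bash
python3 bar.py d; python3 w.py -61 -52 0.185;  python3 -c "
import cv2
t=cv2.imread('pics/top_d.png')[110:260,130:390];s=cv2.imread('pics/side_d.png')[80:290,170:420]
cv2.imwrite('pics/t3.png',cv2.resize(t,None,fx=3,fy=3,interpolation=2))"
```

```text
t 5.775 pos [0.5151 0.0214 0.2273] lathe-rel-post mm -73.0 45.7 F [ 0.2 -0.2  0.3] open 0.0
[[-0.995, 0.102, 0.012], [0.102, 0.995, -0.003], [-0.012, -0.002, -1.0]]
top bar angle 0.005 offset -0.0003 95 -0.074 0.004
side bar angle -0.01 offset -0.001 206 -0.078 0.03
t 5.875 pos [0.5129 0.021  0.2232] lathe-rel-post mm -75.1 45.1 F [-0.5  0.6 -0.5] open 0.0
[[-0.995, 0.104, 0.004], [0.104, 0.995, -0.002], [-0.004, -0.001, -1.0]]
tool delta [-0.0141 -0.097   0.0384]
rot [-0.0013  0.0037 -0.0016]
```

View pics/t3.png

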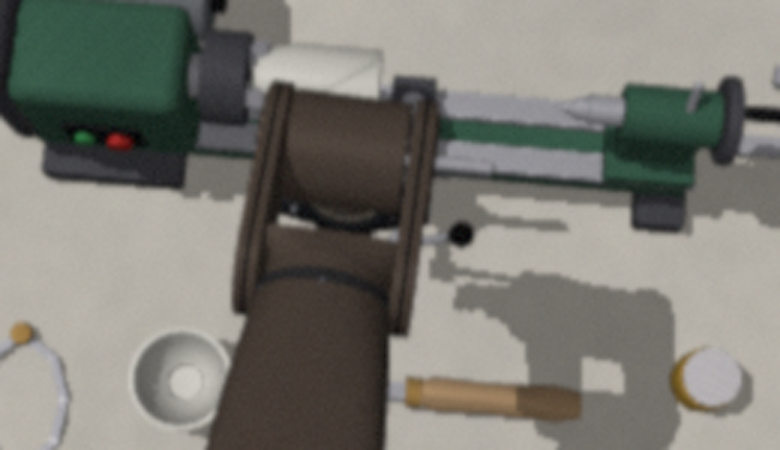

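The bar's right half at (437–492, 160–166) now runs along the bed, and the ball is still at (461,233). I move over the ball.

Emit:
{"api": "carry_out", "payload": {"deltas": [-0.007, -0.05, 0, 0, 0, 0, -0.014, -0.097, 0, 0, 0, 0, -0.014, -0.097, 0.02, 0, 0, 0, -0.014, -0.097, 0.038, 0, 0, 0, -0.014, -0.097, 0.038, 0, 0, 0]}}

```text
time: 6.5
eef_pos: [0.5145, -0.0749, 0.1812]
tcp_rot: [0.051, 0.999, 0.001, -0.003]
contact_force: [0.1, -0.6, 0.3]
opening: -0.005
finger_force: 0.0
```

```bash
python3 bar.py e; python3 w.py -61 -55 0.165;  python3 -c "
import cv2
s=cv2.imread('pics/side_e.png')[120:270,200:400]
cv2.imwrite('pics/s4.png',cv2.resize(s,None,fx=3.5,fy=3.5,interpolation=2))"
```

```text
t 6.5 pos [ 0.5145 -0.0749  0.1812] lathe-rel-post mm -63.7 -50.2 F [ 0.1 -0.6  0.3] open -0.0
[[-0.995, 0.102, -0.005], [0.102, 0.995, 0.002], [0.006, 0.001, -1.0]]
top bar angle 0.098 offset 0.0028 40 0.009 0.03
side bar angle -0.015 offset -0.0006 199 -0.078 0.03
t 6.6 pos [ 0.5161 -0.0752  0.1839] lathe-rel-post mm -62.1 -50.3 F [-0.1 -0.1  0.6] open -0.0
[[-0.995, 0.102, -0.001], [0.102, 0.995, 0.0], [0.001, 0.0, -1.0]]
tool delta [-0.0011 -0.0047  0.0189]
rot [ 0.0001 -0.0008  0.0003]
```

View pics/s4.png

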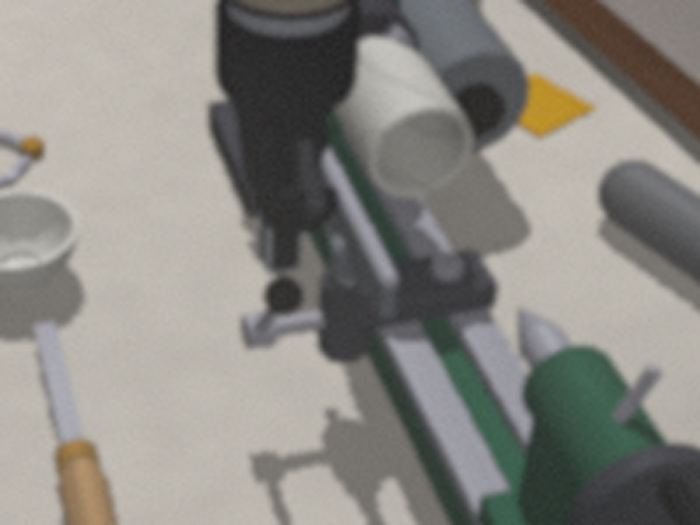

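The fingertips at (285,255) are right over the ball at (285,295), and the bar lies along the bed clear of the cup. I push the lever down along its arc.

Emit:
{"api": "carry_out", "payload": {"deltas": [0, -0.003, 0.01, 0, 0, 0, 0, -0.006, 0.016, 0, 0, 0, 0, -0.013, 0.024, 0, 0, 0, 0, -0.018, 0.03, 0, 0, 0, 0, -0.023, 0.036, 0, 0, 0]}}

```text
time: 7.22
eef_pos: [0.5141, -0.1018, 0.1514]
tcp_rot: [0.05, 0.999, -0.004, 0.0]
contact_force: [-7.8, -7.0, 11.8]
opening: 0.002
finger_force: 6.3
```

```bash
python3 w.py -61 -89 0.112
```

```text
t 7.225 pos [ 0.5141 -0.1018  0.1514] lathe-rel-post mm -61.3 -77.0 F [-7.8 -7.  11.8] open 0.0
[[-0.995, 0.101, -0.0], [0.101, 0.995, -0.008], [-0.001, -0.008, -1.0]]
tool delta [-0.0003 -0.0117  0.0395]
rot [-0.0075  0.0006  0.0015]
```

```bash
python3 -c "
from h import *
im,d=ctrl.read_camera('side'); cv2.imwrite('pics/s5.png',cv2.resize(im[170:240,240:320,::-1],None,fx=7,fy=7,interpolation=2))
im,d=ctrl.read_camera('top');print(ctrl.find_in('side','lever_ball')[:1])
from w import st; st()
for a in (0,.2,.3,.4,.5,.785):
  b=np.radians(55)-a; from w import P,LX,LY
  q=P-.06*LX-.09*np.cos(b)*LY; print(a,proj('side',np.append(q,.085+.09*np.sin(b))).round(1))
"
```

```text
[{'uv': [302.3, 192.9], 'score': 0.48}]
t 7.375 pos [ 0.5147 -0.1018  0.151 ] lathe-rel-post mm -60.8 -76.9 F [-4.2 -7.8  8. ] open 0.0
[[-0.995, 0.102, 0.002], [0.102, 0.995, -0.007], [-0.003, -0.007, -1.0]]
0 [280.2 204.1]
0.2 [281.9 212.4]
0.3 [282.6 216.7]
0.4 [283.2 220.8]
0.5 [283.7 225. ]
0.785 [284.5 235.7]
```

View pics/s5.png

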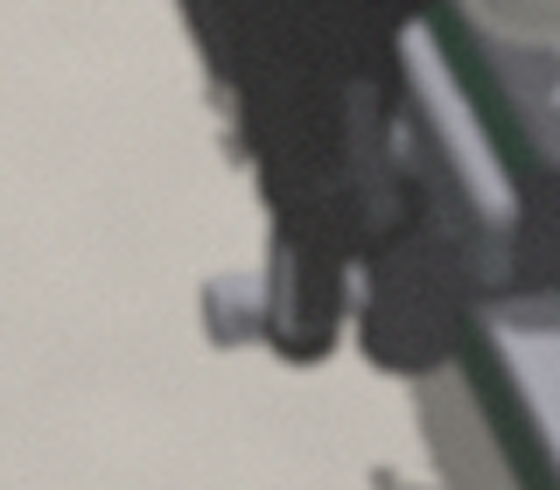

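The ball, lower edge at (300,360) in the crop, sits under the fingertips with the lever at about 0.3 rad. The push continues along the arc.

Emit:
{"api": "carry_out", "payload": {"deltas": [0, -0.003, 0.006, 0, 0, 0, 0, -0.006, 0.012, 0, 0, 0, 0, -0.008, 0.018, 0, 0, 0, 0, -0.01, 0.024, 0, 0, 0, 0, -0.012, 0.03, 0, 0, 0]}}

```text
time: 8.0
eef_pos: [0.5151, -0.1139, 0.1215]
tcp_rot: [0.051, 0.999, -0.003, 0.004]
contact_force: [-0.4, -3.4, 4.3]
opening: -0.004
finger_force: 2.6
```

```bash
python3 w.py -60 -88 0.112
```

```text
t 8.0 pos [ 0.5151 -0.1139  0.1215] lathe-rel-post mm -59.2 -89.0 F [-0.4 -3.4  4.3] open -0.0
[[-0.995, 0.103, 0.007], [0.103, 0.995, -0.007], [-0.007, -0.006, -1.0]]
tool delta [0.0009 0.001  0.0095]
rot [-0.006   0.0074 -0.0007]
```

Near the end of the stroke, so I now go slowly to the stop.

Emit:
{"api": "carry_out", "payload": {"deltas": [0, 0, 0.004, 0, 0, 0, 0, 0, 0.008, 0, 0, 0, 0, 0, 0.011, 0, 0, 0, 0, 0, 0.013, 0, 0, 0, 0, 0, 0.013, 0, 0, 0]}}

```text
time: 8.62
eef_pos: [0.5143, -0.1117, 0.1114]
tcp_rot: [0.051, 0.999, -0.002, 0.001]
contact_force: [-10.4, -1.7, 29.3]
opening: 0.001
finger_force: 14.3
```

```bash
python3 w.py -60 -88 0.112
```

```text
t 8.625 pos [ 0.5143 -0.1117  0.1114] lathe-rel-post mm -60.2 -86.8 F [-10.4  -1.7  29.3] open 0.0
[[-0.995, 0.101, 0.001], [0.101, 0.995, -0.003], [-0.002, -0.003, -1.0]]
tool delta [-0.0002 -0.0012 -0.0006]
rot [-0.003   0.0015  0.0012]
```

At the stop: 29 N at z 0.111, where the ball top should be. Take the hand clear.

Emit:
{"api": "carry_out", "payload": {"deltas": [0, 0, -0.01, 0, 0, 0, 0.005, 0, -0.05, 0, 0, 0, 0.01, 0, -0.1, 0, 0, 0, 0.03, -0.03, -0.14, 0, 0, 0, 0.05, -0.08, -0.16, 0, 0, 0]}}

```text
time: 9.25
eef_pos: [0.4546, -0.1838, 0.2665]
tcp_rot: [0.049, 0.999, 0.001, 0.001]
contact_force: [0.4, 0.1, 0.5]
opening: -0.0
finger_force: 0.0
```

Emit:
{"api": "carry_out", "payload": {"deltas": [0, -0.05, 0, 0, 0, 0, 0, -0.1, 0, 0, 0, 0, 0, -0.15, 0, 0, 0, 0, 0, -0.15, 0, 0, 0, 0, 0, -0.15, 0, 0, 0, 0]}}

```text
time: 9.88
eef_pos: [0.439, -0.3328, 0.2636]
tcp_rot: [0.051, 0.999, 0.002, -0.001]
contact_force: [-0.0, 0.3, -0.1]
opening: 0.001
finger_force: 0.0
```

```bash
python3 bar.py f;  python3 -c "
import cv2,numpy as np
t=cv2.imread('pics/top_f.png')[110:260,130:390];s=cv2.imread('pics/side_f.png')[120:270,190:390]
cv2.imwrite('pics/f.png',np.vstack([cv2.resize(t,(520,300),interpolation=2),cv2.resize(s,(400,300),interpolation=2)[:, :].repeat(1,1) if 0 else cv2.copyMakeBorder(cv2.resize(s,(400,300),interpolation=2),0,0,0,120,0)]))
from h import *; from w import P,LX,LY
for a in (.7,.785): 
  b=np.radians(55)-a; q=np.append(P-.06*LX-.09*np.cos(b)*LY,.085+.09*np.sin(b)); print(a,proj('side',q),proj('top',q))
for n in('side','top'): print(ctrl.find_in(n,'lever_ball')[:2])
"
```

```text
t 9.875 pos [ 0.439  -0.3328  0.2636] lathe-rel-post mm -112.5 -314.4 F [-0.   0.3 -0.1] open 0.0
[[-0.995, 0.103, -0.002], [0.103, 0.995, 0.004], [0.002, 0.003, -1.0]]
top bar angle -0.012 offset 0.0005 181 -0.074 0.03Traceback (most recent call last):
  File "bar.py", line 14, in <module>
    im=bar(n); cv2.imwrite(f"pics/{n}_{sys.argv[1]}.png",im[:,:,::-1])
  File "bar.py", line 10, in bar
    m,c=np.polyfit(B,A,1); g=abs(A-m*B-c)<.008; A,B=A[g],B[g]
        ~~~~~~~~~~^^^^^^^
    raise TypeError("expected non-empty vector for x")
TypeError: expected non-empty vector for x
[ WARN:0@0.016] global loadsave.cpp:275 findDecoder imread_('pics/side_f.png'): can't open/read file: check file path/integrity
Traceback (most recent call last):
TypeError: 'NoneType' object is not subscriptable
```

Emit:
{"api": "carry_out", "payload": {"deltas": [0, 0.06, 0, 0, 0, 0, 0, 0.12, 0, 0, 0, 0, 0, 0.18, 0, 0, 0, 0, 0, 0.24, 0, 0, 0, 0, 0, 0.3, 0, 0, 0, 0]}}

```text
time: 10.6
eef_pos: [0.4695, -0.0324, 0.2655]
tcp_rot: [0.051, 0.999, 0.0, 0.0]
contact_force: [1.0, -1.0, 0.3]
opening: 0.0
finger_force: 0.0
```

Emit:
{"api": "carry_out", "payload": {"deltas": [0, 0.06, 0, 0, 0, 0, 0, 0.12, 0, 0, 0, 0, 0.02, 0.18, 0, 0, 0, 0, 0.04, 0.24, 0, 0, 0, 0, 0.04, 0.3, 0, 0, 0, 0]}}

```text
time: 11.22
eef_pos: [0.4587, 0.2699, 0.2658]
tcp_rot: [0.05, 0.999, 0.0, 0.0]
contact_force: [0.9, -0.1, 0.1]
opening: 0.0
finger_force: 0.0
```

```bash
python3 bar.py f;  python3 -c "
import cv2,numpy as np
t=cv2.imread('pics/top_f.png')[110:260,130:390];s=cv2.imread('pics/side_f.png')[120:270,190:390]
cv2.imwrite('pics/f.png',np.vstack([cv2.resize(t,(520,300),interpolation=2),cv2.copyMakeBorder(cv2.resize(s,(400,300),interpolation=2),0,0,0,120,0)]))
from h import *; from w import P,LX,LY
for a in (.7,.785): 
  b=np.radians(55)-a; q=np.append(P-.06*LX-.09*np.cos(b)*LY,.085+.09*np.sin(b)); print(a,proj('side',q),proj('top',q))
for n in('side','top'): print(ctrl.find_in(n,'lever_ball')[:2])
for n in('top','side'):
  im=cv2.imread(f'pics/{n}_f.png').max(2); c=proj(n,q).astype(int); w=im[c[1]-9:c[1]+10,c[0]-9:c[0]+10]; v,u=np.nonzero(w<45); print(n,u.mean()+c[0]-9,v.mean()+c[1]-9,len(u))
"
```

```text
t 11.225 pos [0.4587 0.2699 0.2658] lathe-rel-post mm -154.4 287.1 F [ 0.9 -0.1  0.1] open 0.0
[[-0.995, 0.1, 0.001], [0.1, 0.995, 0.0], [-0.001, 0.001, -1.0]]
top bar angle -0.009 offset 0.0003 184 -0.074 0.03
side bar angle -0.009 offset -0.0009 203 -0.079 0.03
0.7 [284.34674567 232.70678753] [294.97896814 192.90492084]
0.785 [284.46871237 235.73728416] [295.31492625 193.45469315]
[{'uv': [278.2, 222.7], 'score': 0.64}]
[{'uv': [283.0, 193.1], 'score': 0.45}]
top 295.037037037037 193.11111111111111 27
side nan nan 0<string>:10: RuntimeWarning: Mean of empty slice.
  ret = ret.dtype.type(ret / rcount)
```

View pics/f.png

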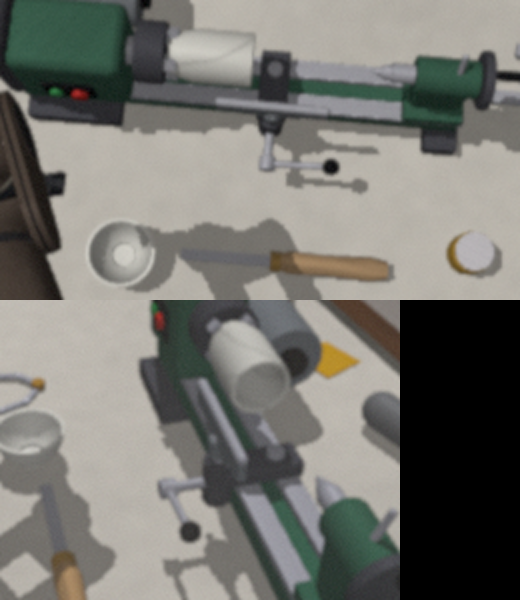

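The bar at (218–328, 98–115) lies along the bed clear of the cup. The ball, at side-image (285,235.5), matches the tight-stop prediction, and the bench items are undisturbed.

```bash
python3 -c "
from plant import ctrl; print(ctrl.sign_off())"
```

```text
the job is handed in; nothing more can be done
None
```

The tool rest is parallel to the bed to within about 0.01 rad and clear of the cup, the clamp lever is down at its stop, the hand is clear, and the job was handed in at about 11 s.

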